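Set out the blood-grouping place

TASK

Set out the bench for blood grouping around the white well tile, left and right as seen from the robot: stand the three reagent bottles upright in a row close behind the tile's far edge, the blue-capped one in line with the left column of wells, the yellow-capped one with the middle column and the black-capped one with the right column. Set the tray of mixing sticks close beside the tile, level with its middle, on the side where the block of blood samples stands, and the red discard pot close beside the tile, level with its middle, on the opposite side, away from the samples. Set things down without dropping them, let go of everything, and leave the tile, the samples, the green-capped bottle, the swab jar and the pen where they are.

Things in the scene. Friction and masses are not known exactly. Their poses are not given: they have to be found in the camera images.
- tile: white grouping tile loose on the bench, 160 mm wide (y), 110 mm deep (x), 8 mm thick, 450 g; six wells: columns at y = +50 (left), 0, -50 mm (right), rows at x = +24, -24 mm. Origin: centre of underside; x to its far edge (away from the robot, yaw up to 0.3 rad), y to the robot's left. Close behind: bottle centre at x = 70 to 110 mm. Close beside: a gap of 5 to 50 mm to its short edge. Leave in place.
- samples: white foam block with six red-stoppered blood tubes standing fast in it, loose on the bench left or right of the tile, 300 g: block 110 mm deep (x), 70 mm wide (y), 35 mm high; stopper tops 92 mm above the bench. Origin: centre of underside; x away from the robot (yaw up to 0.25 rad), y to the robot's left. Leave in place.
- anti_a: upright reagent bottle with blue cap and blue band over its white label: round body 28 mm diameter up to 46 mm height, cap 21 mm diameter from 50 to 63 mm, dropper bulb 16 mm diameter up to 80 mm; about 45 g. Origin: centre of its underside, z up; yaw does not matter. Blood-grouping reagent A.
- anti_b: upright reagent bottle with yellow cap and yellow band over its white label: round body 28 mm diameter up to 46 mm height, cap 21 mm diameter from 50 to 63 mm, dropper bulb 16 mm diameter up to 80 mm; about 45 g. Origin: centre of its underside, z up; yaw does not matter. Blood-grouping reagent B.
- anti_d: upright reagent bottle with black cap and black band over its white label: round body 28 mm diameter up to 46 mm height, cap 21 mm diameter from 50 to 63 mm, dropper bulb 16 mm diameter up to 80 mm; about 45 g. Origin: centre of its underside, z up; yaw does not matter. Blood-grouping reagent D.
- sticks: open teal plastic tray of short wooden mixing sticks, 42 mm (x) by 80 mm (y) by 40 mm high, about 90 g, loose; the sticks lie fast in it, below the rim. Origin: centre of its underside, z up; at the start its long side (y) lies within 0.3 rad of the robot's left-right direction. Its yaw at the end does not matter.
- discard_pot: round red open pot with a white label band, for used sticks: 48 mm outer diameter at the foot, 53 mm at the rim, 66 mm high, wall 2.5 mm, about 60 g, loose, upright. Origin: centre of its underside; z up.
- ahg: upright reagent bottle with green cap and green band over its white label: round body 28 mm diameter up to 46 mm height, cap 21 mm diameter from 50 to 63 mm, dropper bulb 16 mm diameter up to 80 mm; about 45 g. Origin: centre of its underside, z up; yaw does not matter. Not needed now: leave in place.
- swab_jar: closed round white jar with a blue screw lid, 55 mm diameter at the lid, 68 mm high, 120 g, loose. Origin: centre of its underside. Leave in place.
- pen: white marker pen with a black cap lying on the bench, 137 mm long (its x), 13 mm thick, 20 g. Origin: under about its middle; x points to the cap. Leave in place.

How it is judged:
At the end, for the whole second after the job is handed in: In the tile's frame: bottles 66 to 115 mm beyond its centre, within 13 mm of their columns; tray 98 to 180 mm to the samples' side, pot 102 to 160 mm to the other side, both within 35 mm of level with its middle. All upright (0.08 rad) on the bench, at rest, released, nothing else disturbed (x of anti_a in the frame of tile between 0.066 and 0.115 m and y of anti_a in the frame of tile between 0.037 and 0.063 m and x of anti_b in the frame of tile between 0.066 and 0.115 m and y of anti_b in the frame of tile between -0.013 and 0.013 m and x of anti_d in the frame of tile between 0.066 and 0.115 m and y of anti_d in the frame of tile between -0.063 and -0.037 m and height (world z) of each of anti_a, anti_b, anti_d, sticks, discard_pot below 0.005 m and angle between each of anti_a, anti_b, anti_d, sticks, discard_pot's own z axis and vertical below 0.08 rad and linear speed of each of anti_a, anti_b, anti_d, sticks, discard_pot below 0.02 m/s and contact force between each of anti_a, anti_b, anti_d, sticks, discard_pot and the fingers below 0.05 N and ((y of samples in the frame of tile above 0 m and x of sticks in the frame of tile between -0.035 and 0.035 m and y of sticks in the frame of tile between 0.098 and 0.18 m and x of discard_pot in the frame of tile between -0.035 and 0.035 m and y of discard_pot in the frame of tile between -0.16 and -0.102 m) or (y of samples in the frame of tile below 0 m and x of sticks in the frame of tile between -0.035 and 0.035 m and y of sticks in the frame of tile between -0.18 and -0.098 m and x of discard_pot in the frame of tile between -0.035 and 0.035 m and y of discard_pot in the frame of tile between 0.102 and 0.16 m))); the robot touches nothing.
It fails at once if the tile is shifted by more than 20 mm (distance of tile from where it was at the start of the episode above 0.02 m).
It fails at once if the block of samples is shifted by more than 20 mm or tipped (distance of samples from where it was at the start of the episode above 0.02 m or angle between samples's own z axis and vertical above 0.35 rad).
It fails at once if the green-capped bottle is shifted by more than 20 mm or tipped (distance of ahg from where it was at the start of the episode above 0.02 m or angle between ahg's own z axis and vertical above 0.35 rad).
It fails at once if the swab jar or the pen is shifted by more than 20 mm, or the jar tipped (distance of any of swab_jar, pen from where it was at the start of the episode above 0.02 m or angle between swab_jar's own z axis and vertical above 0.35 rad).
It fails at once if one of the five things to set out is dropped: in the air with its underside more than 30 mm above the bench and nothing holding it ((height (world z) of anti_a above 0.03 m and contact force between anti_a and anything else below 0.02 N) or (height (world z) of anti_b above 0.03 m and contact force between anti_b and anything else below 0.02 N) or (height (world z) of anti_d above 0.03 m and contact force between anti_d and anything else below 0.02 N) or (height (world z) of sticks above 0.03 m and contact force between sticks and anything else below 0.02 N) or (height (world z) of discard_pot above 0.03 m and contact force between discard_pot and anything else below 0.02 N)).
It also fails if it takes over 109 s, if anything falls off the work surface, if the arm or the gripper's body presses on something with over 40 N, if the wrist force passes 120 N, or if a joint passes its speed limit or range.

ROBOT

A 6-joint arm with a two-finger parallel gripper is mounted at the origin on the work surface. World frame = base frame: x ahead of the robot, y to its left, z up, the work surface at z = 0. Lengths are in m, angles in rad, forces in N, time in s.
With the tool pointing down it reaches from about 0.35 to 0.875 m from the base axis. Payload 15.5 kg.
Tool frame: the origin (TCP) lies on the mounting face of the last link; the fingertips stand 173 mm ahead of it and the grasp point (between the pads) lies 155 mm ahead of it; z points along the fingers, x is the direction in which the jaws open and shut, and the axes are right-handed (so a half turn about z gives the same grasp; the last joint's range is limited). The gripper opens to 85 mm and grips with 20 to 120 N. Pads are 22 mm wide; open, the fingers measure 114 mm over their backs; the gripper's body (76 mm by 85 mm) begins 54 mm behind the grasp point. The pads swing forward as they close: fully open they stand 13 mm farther back than shut.
Start: joints at [1.01, 0.494, 1.345, -0, 1.302, -0.096], TCP at [0.28, 0.559, 0.405] pointing down, gripper open.
Joint ranges: [-2.91, 2.91], [-0.82, 2.16], [0.22, 2.67], [-1.22, 4.37], [0.12, 2.79], [-3.08, 3.08]. Speed limits (rad/s): [1.89, 1.89, 2.57, 3.01, 3.01, 3.01].

INTERFACE

Orientations are given as a rotation vector (axis times angle).
In Python, from plant import env gives the robot as it stands. The module is installed in compiled form; this text tells all that it offers.
- The arm moves only by the shell command python3 -m pendant 'ROWS' [FORCE]. ROWS is JSON, a list of rows, each an object of numbers: "x", "y", "z": the shift along the tool's x, y, z in cm; "spin": the turn about the tool's z in rad; "fingers": the gripper command: -1 is fully open, 1 is shut, values between are in proportion. In form: [{"x": .., "y": .., "z": .., "spin": .., "fingers": ..}, ...]. A call has 1 to 12 rows; each row shifts and turns the commanded pose from where the row before left it, along the tool's axes as they then stand; what a row does not reach is not made up. A row lasts 1/8 s, in which the tool goes at most 62.5 mm and 10.7 degrees, less where a joint would pass 70% of its speed; a pose out of reach is approached as far as the arm can. A call with a gripper value outside its range is refused whole. The fingers move at their own pace and stop on an object; FORCE is the grip in N (left out, the last holds). Time passes only in rows, so rows that do not move let the fingers close. It gives the time, the measured TCP pose, the force and the opening at its end, in the units of the state.
- env.sense(): the state, without advancing time (a new reading comes with each control period).
- env.capture(name): name is "scene" or "top" or "wrist"; returns a dict with "frame" (400x640x3 uint8, red, green, blue), "range_z" (400x640 float32, m along the optical axis (not along the pixel's ray), 0 where there is no reading), "camera_matrix" (3x3 intrinsics, pixels), "R" (3x3) and "t" (3): a world point X has camera coordinates R X + t. Camera axes: x right, y down, z forward; pixel columns grow to the right and rows downward; lengths in m; the calibration is good to about 2 mm. The wrist camera is an equidistant fisheye: a pixel r from the principal point sees the ray r / f radians off the axis. A picture is of the moment at which its call begins.
- env.close_job(): hands the job in, once; it reports no verdict.
Trained networks look in a picture, given as the dict that the camera call returned (one of the last four; its "shot" number tells which), for a name from the list of things; names that differ only in an ending like _2 or _b are one class to them, and where a whole thing is asked for, a point or a joint stands for the part that bears it (a point fixed in the world has none). Each returns a list of dicts, best first, with "p" (0 to 1); they miss things now and then, are a little off and sometimes report something else, mostly with a low value. They report only what shows in the picture. A call takes as long as a camera call.
- env.search_frame(picture, label): "position" ([x, y, z] in m, in the coordinates of the camera as it stood for that picture, good to about 4 mm: the middle of the surface that is visible of it).
- env.landmark_of(picture, label): "position" ([x, y, z] in m, in the coordinates of the camera as it stood for that picture, good to about 4 mm: a listed point, or the origin of a listed thing).
The state is a dict: "time": time; "joint_positions": joint angles; "dq": joint speeds; "effort": joint torques, N m; "tcp_pos": TCP position; "eef_rot": TCP orientation; "wrist_force": force on the tool from outside, world axes, zero at the start; "torque": the same for the moment, N m; "opening": opening from 0.0 (shut) to 1.0 (fully open).
Only numpy, scipy, OpenCV 4.12 (cv2) and the standard library are available. Lean on these libraries where they do the work, as an engineer would, in place of code of your own. Each camera call takes 0.05 s, during which the arm holds its last target. There are 200 camera calls.

## Working session

There is one attempt and no reset: what is moved stays moved. The work goes in short steps, Python scripts to look and compute and a shell command to move; the robot and the scene stay as the last step left them, time stands still between calls to the robot, and variables do not carry over. Pictures are saved under pics/ and viewed, about 12 in all and at most 16, crops included, and the job is handed in when it is done.

```bash
mkdir -p pics; cat > h.py <<'E'
import numpy as np, cv2
from plant import env
from scipy.spatial.transform import Rotation as Rn
def w(c,p): return np.array(c["R"]).T@(np.array(p)-np.array(c["t"]))
def save(c,n): cv2.imwrite("pics/"+n,c["frame"][:,:,::-1])
def cloud(c):
    K=np.array(c["camera_matrix"]);z=c["range_z"];v,u=np.indices(z.shape)
    P=np.stack([(u-K[0,2])*z/K[0,0],(v-K[1,2])*z/K[1,1],z],-1)
    return (P-np.array(c["t"]))@np.array(c["R"]),z>0
def proj(c,X):
    q=np.array(c["R"])@X+np.array(c["t"]);K=np.array(c["camera_matrix"]);return (K@q/q[2])[:2]
E
python3 - <<'E'
from h import *
s=env.sense();print({k:np.round(v,3).tolist() for k,v in s.items()})
for n in ["top","scene"]:
    c=env.capture(n);save(c,n+"1.png")
    for l in ["tile","samples","anti_a","anti_b","anti_d","sticks","discard_pot","ahg","swab_jar","pen"]:
        for f in (env.landmark_of,):
            print(n,l,[(np.round(w(c,d["position"]),3).tolist(),round(d["p"],2)) for d in f(c,l)[:3]])
E
```

```text
{'time': 0.0, 'joint_positions': [1.011, 0.494, 1.346, 0.0, 1.303, -0.096], 'dq': [-0.0, 0.001, -0.0, 0.0, -0.002, 0.001], 'effort': [0.001, -88.216, -38.386, 0.0, 0.01, -0.0], 'tcp_pos': [0.28, 0.559, 0.404], 'eef_rot': [2.673, 1.65, -0.002], 'wrist_force': [0.392, 0.06, 0.421], 'torque': [0.024, 0.001, 0.042], 'opening': 1.002}
top tile [([0.462, -0.159, 0.002], 0.57)]
top samples [([0.432, 0.132, 0.002], 0.83)]
top anti_a [([0.461, 0.406, 0.0], 0.66), ([0.689, -0.059, -0.002], 0.56), ([0.675, -0.181, -0.002], 0.52)]
top anti_b [([0.461, 0.406, 0.0], 0.66), ([0.689, -0.059, -0.002], 0.56), ([0.675, -0.181, -0.002], 0.52)]
top anti_d [([0.461, 0.406, 0.0], 0.66), ([0.689, -0.059, -0.002], 0.56), ([0.675, -0.181, -0.002], 0.52)]
top sticks [([0.683, 0.064, 0.001], 0.63)]
top discard_pot [([0.683, 0.18, 0.0], 0.9)]
top ahg [([0.494, -0.384, 0.0], 0.54)]
top swab_jar [([0.645, 0.323, -0.003], 0.59)]
top pen [([0.663, -0.33, 0.001], 0.47)]
scene tile [([0.463, -0.16, 0.001], 0.68)]
scene samples [([0.435, 0.135, 0.001], 0.82)]
scene anti_a [([0.693, -0.067, 0.0], 0.88), ([0.457, 0.403, 0.001], 0.86), ([0.644, 0.321, -0.003], 0.62)]
scene anti_b [([0.693, -0.067, 0.0], 0.88), ([0.457, 0.403, 0.001], 0.86), ([0.644, 0.321, -0.003], 0.62)]
scene anti_d [([0.693, -0.067, 0.0], 0.88), ([0.457, 0.403, 0.001], 0.86), ([0.644, 0.321, -0.003], 0.62)]
scene sticks [([0.682, 0.06, 0.004], 0.64)]
scene discard_pot [([0.685, 0.183, -0.003], 0.67)]
scene ahg [([0.497, -0.391, 0.002], 0.56)]
scene swab_jar [([0.642, 0.322, -0.0], 0.89)]
scene pen [([0.663, -0.328, -0.0], 0.84)]
```

View pics/top1.png

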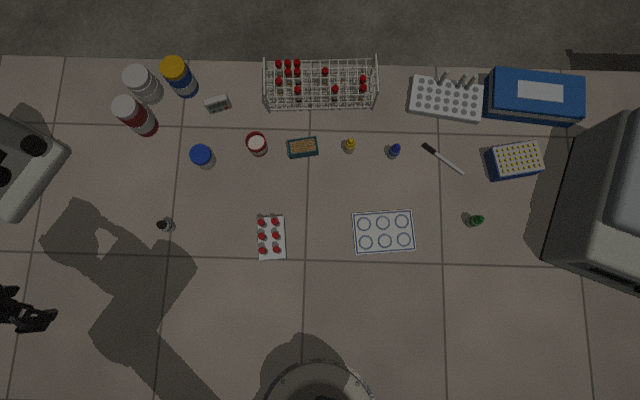

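View pics/scene1.png

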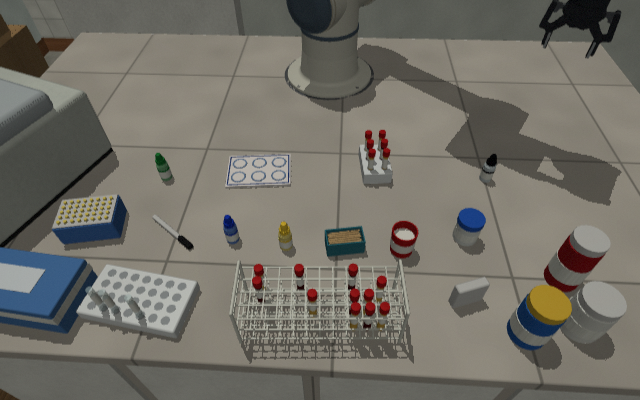

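Top view (far = up, left = left): the tile is at (384,232) and the samples at (270,237), left of it. Black bottle (163,225), yellow (350,145), blue (394,151), green (476,220). The sticks tray is at (303,147), the pot at (257,144), the jar at (201,155) and the pen at (443,158). The scene view agrees. Next I refine yaws and centres from depth and colour.

```bash
python3 - <<'E'
from h import *
for n in ["top","scene"]:
    c=env.capture(n);P,ok=cloud(c)
    def m(cx,cy,r,z0,z1): return ok&(abs(P[...,0]-cx)<r)&(abs(P[...,1]-cy)<r)&(P[...,2]>z0)&(P[...,2]<z1)
    def rect(M): 
        q=(P[M][:,:2]*1000).astype(np.float32); return cv2.minAreaRect(q),len(q)
    print(n,"tile",rect(m(.462,-.159,.11,.004,.014)))
    print("tray",rect(m(.683,.062,.055,.034,.05)),"samples",rect(m(.433,.134,.08,.025,.042)))
    print("pot",rect(m(.684,.181,.04,.058,.075)))
    for b,x,y in [("a",.677,-.182),("b",.69,-.062),("d",.459,.405),("ahg",.495,-.387)]:
        M=m(x,y,.035,.048,.09);q=P[M]; print(b,M.sum(),np.round(q.mean(0),3),"top",np.round(q[q[:,2]>.07].mean(0),3))
    M=ok&(P[...,0]>.7)&(abs(P[...,1]-.1)<.2)&(P[...,2]>.02); q=P[M]; print("rack min x",np.percentile(q[:,0],[0.1,1,5]),q[:,2].max())
E
```

```text
top tile (((461.1398620605469, -156.4649200439453), (211.8528289794922, 215.22817993164062), 89.16655731201172), 2588)
tray (((685.012451171875, 62.3662109375), (43.90176010131836, 79.97173309326172), 9.962702751159668), 175) samples (((438.1820373535156, 133.80642700195312), (110.39720916748047, 70.33389282226562), 6.077850341796875), 885)
pot (((684.710205078125, 183.58370971679688), (50.713069915771484, 51.37226104736328), 76.07953643798828), 95)
a 82 [ 0.674 -0.18   0.065] top [ 0.676 -0.181  0.077]
b 74 [ 0.686 -0.063  0.065] top [ 0.688 -0.063  0.078]
d 91 [0.46  0.402 0.065] top [0.46  0.404 0.077]
ahg 90 [ 0.494 -0.383  0.066] top [ 0.495 -0.386  0.077]
rack min x [0.70032714 0.70181135 0.70890595] 0.1203218108219441
scene tile (((464.5599365234375, -162.76223754882812), (115.06063842773438, 169.00640869140625), 5.6587982177734375), 1979)
tray (((685.3709716796875, 62.053993225097656), (44.691184997558594, 80.30133819580078), 10.462864875793457), 248) samples (((440.0917663574219, 133.013671875), (110.50892639160156, 69.98985290527344), 6.232417583465576), 593)
pot (((686.2268676757812, 183.5469512939453), (50.6142578125, 52.50996398925781), 49.84225082397461), 183)
a 135 [ 0.683 -0.18   0.064] top [ 0.681 -0.181  0.076]
b 137 [ 0.695 -0.063  0.064] top [ 0.693 -0.063  0.076]
d 122 [0.465 0.404 0.063] top [0.464 0.404 0.076]
ahg 116 [ 0.501 -0.385  0.063] top [ 0.5   -0.386  0.076]
rack min x [0.70012027 0.70141105 0.70723352] 0.11976053578366849
```

```bash
python3 - <<'E'
from h import *
for n in ["top","scene"]:
    c=env.capture(n);P,ok=cloud(c)
    g=c["frame"].min(2).astype(int); s=c["frame"].max(2).astype(int)-g
    R=ok&(abs(P[...,0]-.462)<.09)&(abs(P[...,1]+.16)<.12)&(P[...,2]<.02)
    t,_=cv2.threshold(g[R].astype(np.uint8),0,255,cv2.THRESH_OTSU)
    M=(R&(g>t)).astype(np.uint8); M=cv2.morphologyEx(M,cv2.MORPH_CLOSE,np.ones((9,9)))
    k,L,st,_=cv2.connectedComponentsWithStats(M); M=L==1+np.argmax(st[1:,4])
    print(n,t,M.sum(),cv2.minAreaRect((P[M][:,:2]*1000).astype(np.float32)),P[M].mean(0))
    M=ok&(P[...,0]>.725)&(abs(P[...,1]-.1)<.2)&(P[...,2]>.04);q=P[M];print("rack",np.percentile(q[:,0],[0,1,5]))
E
```

```text
top 99.0 2546 ((450.3170166015625, -106.60993957519531), (131.76736450195312, 278.49346923828125), 15.015475273132324) [ 0.46223358 -0.15725906  0.01057874]
rack [0.78701802 0.79042247 0.79533522]
scene 140.0 1823 ((813.1483154296875, -101.3055419921875), (839.3601684570312, 164.50390625), 9.255426406860352) [ 0.47308245 -0.15766082  0.01272386]
rack [0.79029581 0.79346526 0.80118486]
```

```bash
python3 - <<'E'
from h import *
for n in ["top","scene"]:
    c=env.capture(n);P,ok=cloud(c);g=c["frame"].min(2)
    R=ok&(abs(P[...,0]-.462)<.075)&(abs(P[...,1]+.16)<.105)&(P[...,2]<.02)
    M=(R&(g>(99 if n=="top" else 140))).astype(np.uint8)
    k,L,st,_=cv2.connectedComponentsWithStats(M); M=L==1+np.argmax(st[1:,4])
    v,u=np.nonzero(M);K=np.array(c["camera_matrix"]);Rm=np.array(c["R"]);o=-Rm.T@np.array(c["t"])
    d=(np.linalg.inv(K)@np.stack([u,v,0*u+1])).T@Rm
    X=o+d*((.008-o[2])/d[:,2])[:,None]
    print(n,M.sum(),cv2.minAreaRect((X[:,:2]*1000).astype(np.float32)))
E
```

```text
top 1038 ((463.8948974609375, -157.54823303222656), (95.90963745117188, 145.9207305908203), 5.947408676147461)
scene 895 ((463.98553466796875, -158.70025634765625), (95.15120697021484, 145.47901916503906), 5.973749160766602)
```

Tile pose: (0.464, −0.158), yaw 0.104. The black bottle comes first.

```bash
cat >> h.py <<'E'
def yaw():
    X=Rn.from_rotvec(env.sense()["eef_rot"]).as_matrix()
    return np.arctan2(X[1,0],X[0,0])
def go(x,y,zg=None,a=None):
    "tool-frame cm and spin from here to grasp point x,y,zg"
    s=env.sense();X=Rn.from_rotvec(s["eef_rot"]).as_matrix();p=np.array(s["tcp_pos"])
    d=np.array([x,y,p[2] if zg is None else zg+.155])-p
    print("t",s["time"],"tcp",np.round(p,4),"yaw",round(yaw(),3),"tilt",round(np.degrees(np.arccos(-X[2,2])),2),"open",round(s["opening"],3),"F",np.round(s["wrist_force"],1),"-> tool cm",np.round(X.T@d*100,2),"spin",None if a is None else round((yaw()-a+np.pi/2)%np.pi-np.pi/2,3))
E
python3 -m pendant '[{"z":1.5,"spin":0.167},{"z":1.5,"spin":0.167},{"z":1.5,"spin":0.167},{"z":1.5,"spin":0.167},{"z":1.5,"spin":0.167},{"z":1.5,"spin":0.167},{"x":3.3,"y":3.46},{"x":3.3,"y":3.46},{"x":3.3,"y":3.46},{"x":3.3,"y":3.46},{"x":3.29,"y":3.47},{"x":0}]' 30
python3 -c "
from h import *
go(.462,.404,.034,.104)
c=env.capture('wrist');save(c,'w1.png')
K=np.array(c['camera_matrix']);print(K)
for l in ['anti_d']: print([(np.round(w(c,d['position']),3),d['p']) for d in env.landmark_of(c,l)])"
```

```text
t 1.4 tcp [0.2801 0.5587 0.4047] yaw 1.106 tilt 0.0 open 1.003 F [ 0.5 -0.4 -0.5] -> tool cm [-5.68 23.19 21.57] spin 1.002
[[309.70691629   0.         321.29572476]
 [  0.         309.70691629 195.01586657]
 [  0.           0.           1.        ]]
[(array([0.463, 0.405, 0.   ]), 0.68)]$[0]: bad value
```

View pics/w1.png

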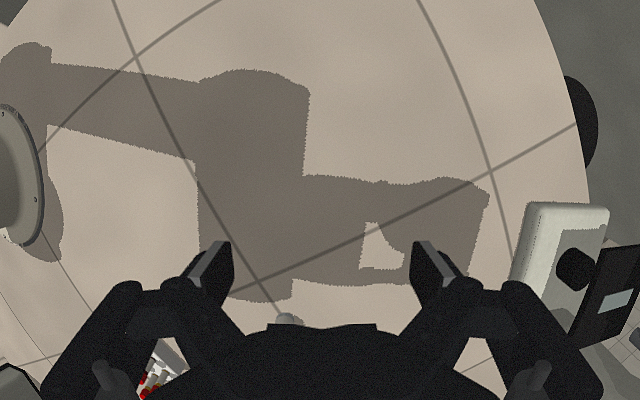

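The call was refused, probably because each row needs all its keys, so the arm has not moved. The wrist picture shows empty bench and the open fingers at (215,265) and (430,265).

```bash

python3 -m pendant '[{"x":0,"y":0,"z":1.5,"spin":0.167,"fingers":-1},{"x":0,"y":0,"z":1.5,"spin":0.167,"fingers":-1},{"x":0,"y":0,"z":1.5,"spin":0.167,"fingers":-1},{"x":0,"y":0,"z":1.5,"spin":0.167,"fingers":-1},{"x":0,"y":0,"z":1.5,"spin":0.167,"fingers":-1},{"x":0,"y":0,"z":1.5,"spin":0.167,"fingers":-1},{"x":3.3,"y":3.46,"z":0,"spin":0,"fingers":-1},{"x":3.3,"y":3.46,"z":0,"spin":0,"fingers":-1},{"x":3.3,"y":3.46,"z":0,"spin":0,"fingers":-1},{"x":3.3,"y":3.46,"z":0,"spin":0,"fingers":-1},{"x":3.29,"y":3.47,"z":0,"spin":0,"fingers":-1},{"x":0,"y":0,"z":0,"spin":0,"fingers":-1}]' 30
python3 -c "
from h import *
go(.462,.404,.034,.104)"
```

```text
time: 3.0
tcp_pos: [0.4644, 0.4017, 0.3147]
eef_rot: [3.138, 0.158, 0.001]
wrist_force: [0.5, 0.4, 0.1]
opening: 1.0
t 3.0 tcp [0.4644 0.4017 0.3147] yaw 0.101 tilt 0.04 open 1.0 F [0.5 0.4 0.1] -> tool cm [-0.23 -0.26 12.57] spin -0.003
```

```bash

python3 -m pendant '[{"x":-0.2,"y":-0.25,"z":3,"spin":0,"fingers":-1},{"x":0,"y":0,"z":4,"spin":0,"fingers":-1},{"x":0,"y":0,"z":3.5,"spin":0,"fingers":-1},{"x":0,"y":0,"z":2,"spin":0,"fingers":-1},{"x":0,"y":0,"z":0,"spin":0,"fingers":-1},{"x":0,"y":0,"z":0,"spin":0,"fingers":1},{"x":0,"y":0,"z":0,"spin":0,"fingers":1},{"x":0,"y":0,"z":0,"spin":0,"fingers":1},{"x":0,"y":0,"z":0,"spin":0,"fingers":1},{"x":0,"y":0,"z":0,"spin":0,"fingers":1},{"x":0,"y":0,"z":0,"spin":0,"fingers":1},{"x":0,"y":0,"z":0,"spin":0,"fingers":1}]' 30
python3 -c "
from h import *
go(.462,.404,.144,.104)"
```

```text
time: 4.5
tcp_pos: [0.46, 0.4061, 0.1905]
eef_rot: [-3.137, -0.163, -0.001]
wrist_force: [-1.1, 0.2, 7.4]
opening: 0.314
t 4.5 tcp [0.46   0.4061 0.1905] yaw 0.104 tilt 0.06 open 0.314 F [-1.1  0.2  7.4] -> tool cm [  0.19   0.22 -10.85] spin -0.0
```

```bash

python3 -m pendant '[{"x":0,"y":0,"z":-2,"spin":0,"fingers":1},{"x":0,"y":0,"z":-5,"spin":0,"fingers":1},{"x":0,"y":0,"z":-5,"spin":0,"fingers":1},{"x":0.3,"y":3.5,"z":0,"spin":0,"fingers":1},{"x":0.3,"y":5.5,"z":0,"spin":0,"fingers":1},{"x":0.3,"y":5.5,"z":0,"spin":0,"fingers":1},{"x":0.3,"y":5.5,"z":0,"spin":0,"fingers":1},{"x":0.3,"y":5.5,"z":0,"spin":0,"fingers":1},{"x":0.3,"y":5.5,"z":0,"spin":0,"fingers":1},{"x":0.3,"y":5.5,"z":0,"spin":0,"fingers":1},{"x":0.3,"y":5.5,"z":0,"spin":0,"fingers":1},{"x":0.3,"y":5.5,"z":0,"spin":0,"fingers":1}]' 
python3 -m pendant '[{"x":0.3,"y":5.5,"z":0,"spin":0,"fingers":1},{"x":0.3,"y":4.5,"z":0,"spin":0,"fingers":1},{"x":0,"y":3.6,"z":0,"spin":0,"fingers":1},{"x":0,"y":0,"z":0,"spin":0,"fingers":1},{"x":0,"y":0,"z":0,"spin":0,"fingers":1},{"x":0,"y":0,"z":0,"spin":0,"fingers":1}]' 
python3 -c "
from h import *
go(.5567,-.1986,.0355,.104)"
```

```text
time: 6.0
tcp_pos: [0.5361, -0.0656, 0.3101]
eef_rot: [3.137, 0.163, 0.001]
wrist_force: [1.0, -0.2, -0.1]
opening: 0.316
time: 6.75
tcp_pos: [0.556, -0.1973, 0.3098]
eef_rot: [-3.137, -0.165, 0.0]
wrist_force: [-0.3, 0.5, -0.5]
opening: 0.319
t 6.75 tcp [ 0.556  -0.1973  0.3098] yaw 0.105 tilt 0.02 open 0.319 F [-0.3  0.5 -0.5] -> tool cm [ 0.05  0.14 11.93] spin 0.001
```

```bash

python3 -m pendant '[{"x":0.05,"y":0.1,"z":4,"spin":0,"fingers":1},{"x":0,"y":0,"z":4,"spin":0,"fingers":1},{"x":0,"y":0,"z":2.5,"spin":0,"fingers":1},{"x":0,"y":0,"z":1,"spin":0,"fingers":1},{"x":0,"y":0,"z":0.3,"spin":0,"fingers":1},{"x":0,"y":0,"z":0,"spin":0,"fingers":1},{"x":0,"y":0,"z":0,"spin":0,"fingers":1}]' 
python3 -c "
from h import *
go(.5567,-.1986,.0355,.104)
c=env.capture('scene');cv2.imwrite('pics/s2.png',cv2.resize(c['frame'][100:280,120:440,::-1],None,fx=2.4,fy=2.4))"
```

```text
time: 7.62
tcp_pos: [0.557, -0.1994, 0.1926]
eef_rot: [3.137, 0.163, 0.002]
wrist_force: [0.6, 0.4, -1.5]
opening: 0.316
t 7.625 tcp [ 0.557  -0.1994  0.1926] yaw 0.104 tilt 0.08 open 0.316 F [ 0.6  0.4 -1.5] -> tool cm [-0.02 -0.08  0.21] spin 0.0
```

View pics/s2.png

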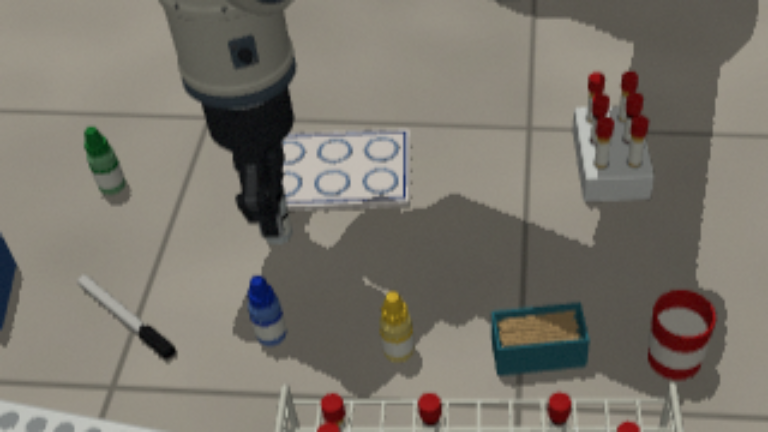

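Black bottle (275,230) is behind the right well column, still held. Nothing else has been disturbed. I lower the last 2 mm, release, then go over blue.

```bash

python3 -m pendant '[{"x":0,"y":0,"z":0.2,"spin":0,"fingers":1},{"x":0,"y":0,"z":0,"spin":0,"fingers":1},{"x":0,"y":0,"z":0,"spin":0,"fingers":0},{"x":0,"y":0,"z":0,"spin":0,"fingers":-1},{"x":0,"y":0,"z":0,"spin":0,"fingers":-1},{"x":0,"y":0,"z":0,"spin":0,"fingers":-1},{"x":0,"y":0,"z":0,"spin":0,"fingers":-1},{"x":0,"y":0,"z":0,"spin":0,"fingers":-1}]' 
python3 -m pendant '[{"x":0,"y":0,"z":-3,"spin":0,"fingers":-1},{"x":0,"y":0,"z":-4,"spin":0,"fingers":-1},{"x":0,"y":0,"z":-4,"spin":0,"fingers":-1},{"x":4.1,"y":-0.2,"z":0,"spin":0,"fingers":-1},{"x":4.1,"y":-0.2,"z":0,"spin":0,"fingers":-1},{"x":4.1,"y":-0.2,"z":0,"spin":0,"fingers":-1},{"x":0,"y":0,"z":0,"spin":0,"fingers":-1},{"x":0,"y":0,"z":0,"spin":0,"fingers":-1}]' 
python3 -c "
from h import *
go(.679,-.181,.0355,.104)
c=env.capture('scene');P,ok=cloud(c)
M=ok&(abs(P[...,0]-.557)<.03)&(abs(P[...,1]+.199)<.03)&(P[...,2]>.02)&(P[...,2]<.09);q=P[M];print(q[q[:,2]>.07].mean(0),q[q[:,2]<.045].mean(0),q.mean(0))
for l in ['anti_d']: print([(np.round(w(c,d['position']),3),d['p']) for d in env.landmark_of(c,l)])"
```

```text
time: 8.68
tcp_pos: [0.5567, -0.1993, 0.1897]
eef_rot: [-3.137, -0.163, 0.0]
wrist_force: [0.2, 0.1, -0.7]
opening: 0.999
time: 9.68
tcp_pos: [0.678, -0.1805, 0.2993]
eef_rot: [-3.137, -0.164, 0.002]
wrist_force: [0.0, -0.7, 0.4]
opening: 1.001
t 9.675 tcp [ 0.678  -0.1805  0.2993] yaw 0.104 tilt 0.06 open 1.001 F [ 0.  -0.7  0.4] -> tool cm [ 0.11  0.07 10.88] spin 0.0
[ 0.55985483 -0.19691448  0.07670561] [ 0.56763367 -0.19561568  0.03301563] [ 0.56509055 -0.19620523  0.047915  ]
[(array([ 0.694, -0.067, -0.001]), 0.9), (array([ 0.675, -0.187,  0.003]), 0.67), (array([ 0.463, -0.161,  0.003]), 0.66), (array([ 0.554, -0.201,  0.   ]), 0.55)]
```

```bash

python3 -m pendant '[{"x":0.1,"y":0.05,"z":3.9,"spin":0,"fingers":-1},{"x":0,"y":0,"z":4,"spin":0,"fingers":-1},{"x":0,"y":0,"z":3,"spin":0,"fingers":-1},{"x":0,"y":0,"z":0,"spin":0,"fingers":-1},{"x":0,"y":0,"z":0,"spin":0,"fingers":1},{"x":0,"y":0,"z":0,"spin":0,"fingers":1},{"x":0,"y":0,"z":0,"spin":0,"fingers":1},{"x":0,"y":0,"z":0,"spin":0,"fingers":1},{"x":0,"y":0,"z":0,"spin":0,"fingers":1},{"x":0,"y":0,"z":0,"spin":0,"fingers":1},{"x":0,"y":0,"z":0,"spin":0,"fingers":1}]' 30
python3 -m pendant '[{"x":0,"y":0,"z":-3,"spin":0,"fingers":1},{"x":0,"y":0,"z":-5,"spin":0,"fingers":1},{"x":0,"y":0,"z":-4,"spin":0,"fingers":1},{"x":-4.1,"y":-3.2,"z":0,"spin":0,"fingers":1},{"x":-4.1,"y":-3.2,"z":0,"spin":0,"fingers":1},{"x":-4.1,"y":-3.1,"z":0,"spin":0,"fingers":1},{"x":0,"y":0,"z":0,"spin":0,"fingers":1},{"x":0,"y":0,"z":0,"spin":0,"fingers":1}]' 
python3 -c "
from h import *
go(.5463,-.0992,.0345,.104)"
```

```text
time: 11.15
tcp_pos: [0.6797, -0.181, 0.1918]
eef_rot: [3.137, 0.163, 0.002]
wrist_force: [-1.3, 1.4, 7.5]
opening: 0.312
time: 12.15
tcp_pos: [0.5477, -0.0993, 0.3113]
eef_rot: [3.137, 0.164, 0.002]
wrist_force: [-0.0, -0.4, 0.2]
opening: 0.315
t 12.15 tcp [ 0.5477 -0.0993  0.3113] yaw 0.104 tilt 0.09 open 0.315 F [-0.  -0.4  0.2] -> tool cm [-0.16 -0.04 12.18] spin 0.0
```

```bash

python3 -m pendant '[{"x":-0.15,"y":0,"z":4,"spin":0,"fingers":1},{"x":0,"y":0,"z":4,"spin":0,"fingers":1},{"x":0,"y":0,"z":2.5,"spin":0,"fingers":1},{"x":0,"y":0,"z":1,"spin":0,"fingers":1},{"x":0,"y":0,"z":0.5,"spin":0,"fingers":1},{"x":0,"y":0,"z":0.1,"spin":0,"fingers":1},{"x":0,"y":0,"z":0,"spin":0,"fingers":1}]' 
python3 -m pendant '[{"x":0,"y":0,"z":0,"spin":0,"fingers":0},{"x":0,"y":0,"z":0,"spin":0,"fingers":-1},{"x":0,"y":0,"z":0,"spin":0,"fingers":-1},{"x":0,"y":0,"z":0,"spin":0,"fingers":-1},{"x":0,"y":0,"z":0,"spin":0,"fingers":-1},{"x":0,"y":0,"z":0,"spin":0,"fingers":-1},{"x":0,"y":0,"z":-3,"spin":0,"fingers":-1},{"x":0,"y":0,"z":-4,"spin":0,"fingers":-1},{"x":0,"y":0,"z":-4,"spin":0,"fingers":-1},{"x":0,"y":0,"z":0,"spin":0,"fingers":-1},{"x":0,"y":0,"z":0,"spin":0,"fingers":-1}]' 
python3 -c "
from h import *
go(.691,-.063,.0355,.104)
c=env.capture('scene');P,ok=cloud(c)
for X in [(.557,-.199),(.546,-.099),(.691,-.063)]:
  M=ok&(abs(P[...,0]-X[0])<.03)&(abs(P[...,1]-X[1])<.03)&(P[...,2]>.02)&(P[...,2]<.09);q=P[M];print(q[q[:,2]>.07].mean(0),q.mean(0))"
```

```text
time: 13.02
tcp_pos: [0.5463, -0.0997, 0.1909]
eef_rot: [3.137, 0.163, 0.002]
wrist_force: [-4.3, -0.4, 6.9]
opening: 0.318
time: 14.4
tcp_pos: [0.5456, -0.0993, 0.2993]
eef_rot: [-3.137, -0.163, 0.001]
wrist_force: [-0.8, 0.7, -0.2]
opening: 0.997
t 14.4 tcp [ 0.5456 -0.0993  0.2993] yaw 0.104 tilt 0.02 open 0.997 F [-0.8  0.7 -0.2] -> tool cm [14.85 -2.1  10.87] spin 0.0
[ 0.56072435 -0.19863665  0.07617822] [ 0.5647781  -0.1967733   0.04983762]
[ 0.55029134 -0.10039092  0.07575725] [ 0.55471436 -0.09931874  0.04971795]
[ 0.69302336 -0.06286108  0.07624183] [ 0.69743109 -0.06221791  0.05067189]
```

```bash

python3 -m pendant '[{"x":4.95,"y":-0.7,"z":0,"spin":0,"fingers":-1},{"x":4.95,"y":-0.7,"z":0,"spin":0,"fingers":-1},{"x":4.95,"y":-0.7,"z":0,"spin":0,"fingers":-1},{"x":0,"y":0,"z":2,"spin":0,"fingers":-1},{"x":0,"y":0,"z":4,"spin":0,"fingers":-1},{"x":0,"y":0,"z":4.9,"spin":0,"fingers":-1},{"x":0,"y":0,"z":0,"spin":0,"fingers":-1},{"x":0,"y":0,"z":0,"spin":0,"fingers":-1}]' 
python3 -m pendant '[{"x":0,"y":0,"z":0,"spin":0,"fingers":1},{"x":0,"y":0,"z":0,"spin":0,"fingers":1},{"x":0,"y":0,"z":0,"spin":0,"fingers":1},{"x":0,"y":0,"z":0,"spin":0,"fingers":1},{"x":0,"y":0,"z":0,"spin":0,"fingers":1},{"x":0,"y":0,"z":0,"spin":0,"fingers":1},{"x":0,"y":0,"z":0,"spin":0,"fingers":1}]' 30
python3 -m pendant '[{"x":0,"y":0,"z":-3,"spin":0,"fingers":1},{"x":0,"y":0,"z":-5,"spin":0,"fingers":1},{"x":0,"y":0,"z":-4,"spin":0,"fingers":1},{"x":-4.9,"y":2.4,"z":0,"spin":0,"fingers":1},{"x":-4.9,"y":2.4,"z":0,"spin":0,"fingers":1},{"x":-4.9,"y":2.3,"z":0,"spin":0,"fingers":1},{"x":0,"y":0,"z":0,"spin":0,"fingers":1},{"x":0,"y":0,"z":0,"spin":0,"fingers":1}]' 
python3 -c "
from h import *
go(.5515,-.1489,.0355,.104)"
```

```text
time: 15.45
tcp_pos: [0.6917, -0.0631, 0.1915]
eef_rot: [3.137, 0.163, 0.001]
wrist_force: [0.6, 0.8, 0.1]
opening: 1.001
time: 16.32
tcp_pos: [0.6915, -0.0631, 0.1915]
eef_rot: [3.137, 0.163, 0.001]
wrist_force: [-2.2, 0.3, 7.0]
opening: 0.314
time: 17.32
tcp_pos: [0.5529, -0.1491, 0.3111]
eef_rot: [3.137, 0.162, 0.002]
wrist_force: [0.5, 1.1, -0.5]
opening: 0.316
t 17.325 tcp [ 0.5529 -0.1491  0.3111] yaw 0.103 tilt 0.06 open 0.316 F [ 0.5  1.1 -0.5] -> tool cm [-0.15 -0.04 12.06] spin -0.001
```

```bash

python3 -m pendant '[{"x":-0.15,"y":0,"z":4,"spin":0,"fingers":1},{"x":0,"y":0,"z":4,"spin":0,"fingers":1},{"x":0,"y":0,"z":2.5,"spin":0,"fingers":1},{"x":0,"y":0,"z":1,"spin":0,"fingers":1},{"x":0,"y":0,"z":0.5,"spin":0,"fingers":1},{"x":0,"y":0,"z":0,"spin":0,"fingers":1},{"x":0,"y":0,"z":0,"spin":0,"fingers":1}]' 
python3 -m pendant '[{"x":0,"y":0,"z":0,"spin":0,"fingers":0},{"x":0,"y":0,"z":0,"spin":0,"fingers":-1},{"x":0,"y":0,"z":0,"spin":0,"fingers":-1},{"x":0,"y":0,"z":0,"spin":0,"fingers":-1},{"x":0,"y":0,"z":0,"spin":0,"fingers":-1},{"x":0,"y":0,"z":0,"spin":0,"fingers":-1},{"x":0,"y":0,"z":-3,"spin":0,"fingers":-1},{"x":0,"y":0,"z":-4,"spin":0,"fingers":-1},{"x":0,"y":0,"z":-4,"spin":0,"fingers":-1}]' 
python3 -m pendant '[{"x":3.1,"y":-3.92,"z":0,"spin":0,"fingers":-1},{"x":3.1,"y":-3.92,"z":0,"spin":0,"fingers":-1},{"x":3.1,"y":-3.92,"z":0,"spin":0,"fingers":-1},{"x":3.1,"y":-3.92,"z":0,"spin":0,"fingers":-1},{"x":3.1,"y":-3.92,"z":0,"spin":-0.074,"fingers":-1},{"x":0,"y":0,"z":0,"spin":0,"fingers":-1},{"x":0,"y":0,"z":0,"spin":0,"fingers":-1}]' 
python3 -c "
from h import *
go(.685,.062,.026,.178)
c=env.capture('scene');save(c,'s3.png');P,ok=cloud(c)
for X in [(.557,-.199),(.5515,-.149),(.546,-.099)]:
  M=ok&(abs(P[...,0]-X[0])<.024)&(abs(P[...,1]-X[1])<.024)&(P[...,2]>.02)&(P[...,2]<.09);q=P[M];print(q[q[:,2]>.07].mean(0),q.mean(0))
cv2.imwrite('pics/s3.png',cv2.resize(c['frame'][100:280,120:440,::-1],None,fx=2.4,fy=2.4))"
```

```text
time: 18.2
tcp_pos: [0.5515, -0.1491, 0.1914]
eef_rot: [3.137, 0.164, 0.002]
wrist_force: [0.4, 0.4, 1.0]
opening: 0.315
time: 19.32
tcp_pos: [0.5509, -0.1491, 0.3018]
eef_rot: [-3.137, -0.163, 0.001]
wrist_force: [1.4, 0.5, 0.5]
opening: 1.003
time: 20.2
tcp_pos: [0.6845, 0.0618, 0.3004]
eef_rot: [3.129, 0.279, -0.001]
wrist_force: [-0.2, -0.2, 0.0]
opening: 1.0
t 20.2 tcp [0.6845 0.0618 0.3004] yaw 0.178 tilt 0.04 open 1.0 F [-0.2 -0.2  0. ] -> tool cm [ 6.000e-02 -1.000e-02  1.194e+01] spin 0.0
[ 0.56096076 -0.19868582  0.07621009] [ 0.56481931 -0.19692404  0.04993168]
[ 0.5547504  -0.1485196   0.07615615] [ 0.55914392 -0.147492    0.04942411]
[ 0.55030392 -0.10065639  0.07649542] [ 0.55454974 -0.09930634  0.04957767]
```

View pics/s3.png

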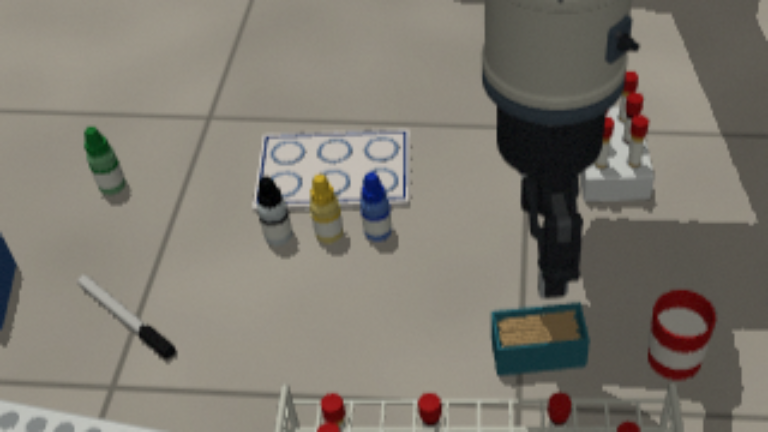

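Black (272,210), yellow (325,208) and blue (375,205) stand upright behind their columns. The gripper is over the tray at (540,338).

```bash

python3 -m pendant '[{"x":0.05,"y":0,"z":3,"spin":0,"fingers":-1},{"x":0,"y":0,"z":4,"spin":0,"fingers":-1},{"x":0,"y":0,"z":3,"spin":0,"fingers":-1},{"x":0,"y":0,"z":1.9,"spin":0,"fingers":-1},{"x":0,"y":0,"z":0,"spin":0,"fingers":-1},{"x":0,"y":0,"z":0,"spin":0,"fingers":1},{"x":0,"y":0,"z":0,"spin":0,"fingers":1},{"x":0,"y":0,"z":0,"spin":0,"fingers":1},{"x":0,"y":0,"z":0,"spin":0,"fingers":1},{"x":0,"y":0,"z":0,"spin":0,"fingers":1},{"x":0,"y":0,"z":0,"spin":0,"fingers":1},{"x":0,"y":0,"z":0,"spin":0,"fingers":1}]' 40
python3 -m pendant '[{"x":0,"y":0,"z":-3,"spin":0,"fingers":1},{"x":0,"y":0,"z":-5,"spin":0,"fingers":1},{"x":0,"y":0,"z":-4,"spin":0,"fingers":1},{"x":-4.92,"y":0.72,"z":0,"spin":0,"fingers":1},{"x":-4.92,"y":0.72,"z":0,"spin":0,"fingers":1},{"x":-4.92,"y":0.72,"z":0,"spin":0,"fingers":1},{"x":-4.92,"y":0.72,"z":0,"spin":0,"fingers":1},{"x":-4.92,"y":0.72,"z":0,"spin":0.074,"fingers":1},{"x":0,"y":0,"z":0,"spin":0,"fingers":1},{"x":0,"y":0,"z":0,"spin":0,"fingers":1},{"x":0,"y":0,"z":0,"spin":0,"fingers":1}]' 
python3 -c "
from h import *
go(.4493,-.0168,.0265,.104)"
```

```text
time: 21.75
tcp_pos: [0.6856, 0.062, 0.1829]
eef_rot: [3.129, 0.279, 0.003]
wrist_force: [-0.9, -1.3, 6.3]
opening: 0.488
time: 23.12
tcp_pos: [0.4505, -0.0169, 0.3019]
eef_rot: [3.137, 0.164, 0.002]
wrist_force: [0.2, -0.7, 0.0]
opening: 0.487
t 23.125 tcp [ 0.4505 -0.0169  0.3019] yaw 0.105 tilt 0.07 open 0.487 F [ 0.2 -0.7  0. ] -> tool cm [-0.13 -0.02 12.04] spin 0.001
```

```bash

python3 -m pendant '[{"x":-0.1,"y":0,"z":4,"spin":0,"fingers":1},{"x":0,"y":0,"z":4,"spin":0,"fingers":1},{"x":0,"y":0,"z":2.5,"spin":0,"fingers":1},{"x":0,"y":0,"z":1,"spin":0,"fingers":1},{"x":0,"y":0,"z":0.45,"spin":0,"fingers":1},{"x":0,"y":0,"z":0,"spin":0,"fingers":1},{"x":0,"y":0,"z":0,"spin":0,"fingers":1}]' 
python3 -m pendant '[{"x":0,"y":0,"z":0,"spin":0,"fingers":0},{"x":0,"y":0,"z":0,"spin":0,"fingers":-0.5},{"x":0,"y":0,"z":0,"spin":0,"fingers":-1},{"x":0,"y":0,"z":0,"spin":0,"fingers":-1},{"x":0,"y":0,"z":0,"spin":0,"fingers":-1},{"x":0,"y":0,"z":0,"spin":0,"fingers":-1},{"x":0,"y":0,"z":-3,"spin":0,"fingers":-1},{"x":0,"y":0,"z":-5,"spin":0,"fingers":-1},{"x":0,"y":0,"z":-5,"spin":0,"fingers":-1}]' 
python3 -m pendant '[{"x":4.26,"y":-2.92,"z":0,"spin":0,"fingers":-1},{"x":4.26,"y":-2.92,"z":0,"spin":0,"fingers":-1},{"x":4.26,"y":-2.92,"z":0,"spin":0,"fingers":-1},{"x":4.26,"y":-2.92,"z":0,"spin":0,"fingers":-1},{"x":4.26,"y":-2.92,"z":0,"spin":0,"fingers":-1},{"x":4.26,"y":-2.92,"z":0,"spin":0,"fingers":-1},{"x":0,"y":0,"z":0,"spin":0,"fingers":-1},{"x":0,"y":0,"z":0,"spin":0,"fingers":-1}]' 
python3 -c "
from h import *
go(.6855,.1835,.040,.104)"
```

```text
time: 24.0
tcp_pos: [0.449, -0.0171, 0.1828]
eef_rot: [3.137, 0.164, 0.002]
wrist_force: [0.2, -0.7, -1.1]
opening: 0.487
time: 25.12
tcp_pos: [0.4483, -0.017, 0.3135]
eef_rot: [-3.137, -0.163, 0.001]
wrist_force: [0.9, 0.2, 0.2]
opening: 1.003
time: 26.12
tcp_pos: [0.6841, 0.1836, 0.3116]
eef_rot: [3.137, 0.164, -0.002]
wrist_force: [0.1, -0.3, -0.2]
opening: 1.0
t 26.125 tcp [0.6841 0.1836 0.3116] yaw 0.104 tilt 0.08 open 1.0 F [ 0.1 -0.3 -0.2] -> tool cm [ 0.15  0.02 11.66] spin 0.0
```

```bash

python3 -m pendant '[{"x":0.15,"y":0,"z":3,"spin":0,"fingers":-1},{"x":0,"y":0,"z":4,"spin":0,"fingers":-1},{"x":0,"y":0,"z":3,"spin":0,"fingers":-1},{"x":0,"y":0,"z":1.6,"spin":0,"fingers":-1},{"x":0,"y":0,"z":0,"spin":0,"fingers":-1},{"x":0,"y":0,"z":0,"spin":0,"fingers":1},{"x":0,"y":0,"z":0,"spin":0,"fingers":1},{"x":0,"y":0,"z":0,"spin":0,"fingers":1},{"x":0,"y":0,"z":0,"spin":0,"fingers":1},{"x":0,"y":0,"z":0,"spin":0,"fingers":1},{"x":0,"y":0,"z":0,"spin":0,"fingers":1},{"x":0,"y":0,"z":0,"spin":0,"fingers":1}]' 35
python3 -m pendant '[{"x":0,"y":0,"z":-3,"spin":0,"fingers":1},{"x":0,"y":0,"z":-5,"spin":0,"fingers":1},{"x":0,"y":0,"z":-4,"spin":0,"fingers":1},{"x":-2.84,"y":4.96,"z":0,"spin":0,"fingers":1},{"x":-2.84,"y":4.96,"z":0,"spin":0,"fingers":1},{"x":-2.84,"y":4.96,"z":0,"spin":0,"fingers":1},{"x":-2.84,"y":4.96,"z":0,"spin":0,"fingers":1},{"x":-2.84,"y":4.96,"z":0,"spin":0,"fingers":1},{"x":-2.84,"y":4.96,"z":0,"spin":0,"fingers":1},{"x":-2.84,"y":4.96,"z":0,"spin":0,"fingers":1},{"x":-2.84,"y":4.96,"z":0,"spin":0,"fingers":1},{"x":-2.84,"y":4.96,"z":0,"spin":0,"fingers":1}]' 
python3 -m pendant '[{"x":0,"y":0,"z":0,"spin":0,"fingers":1},{"x":0,"y":0,"z":0,"spin":0,"fingers":1}]'
python3 -c "
from h import *
go(.4775,-.2873,.0405,.104)"
```

```text
time: 27.62
tcp_pos: [0.6864, 0.1839, 0.1977]
eef_rot: [-3.137, -0.163, -0.003]
wrist_force: [-2.8, -0.7, 8.1]
opening: 0.615
time: 29.12
tcp_pos: [0.4773, -0.2883, 0.317]
eef_rot: [3.136, 0.163, 0.002]
wrist_force: [1.1, 0.1, -1.0]
opening: 0.616
time: 29.38
tcp_pos: [0.4782, -0.2865, 0.3166]
eef_rot: [3.137, 0.162, 0.001]
wrist_force: [-0.3, 1.2, -0.9]
opening: 0.614
t 29.375 tcp [ 0.4782 -0.2865  0.3166] yaw 0.103 tilt 0.03 open 0.614 F [-0.3  1.2 -0.9] -> tool cm [-0.08  0.07 12.11] spin -0.001
```

```bash

python3 -m pendant '[{"x":0,"y":0.05,"z":4,"spin":0,"fingers":1},{"x":0,"y":0,"z":4,"spin":0,"fingers":1},{"x":0,"y":0,"z":2.5,"spin":0,"fingers":1},{"x":0,"y":0,"z":1,"spin":0,"fingers":1},{"x":0,"y":0,"z":0.4,"spin":0,"fingers":1},{"x":0,"y":0,"z":0,"spin":0,"fingers":1},{"x":0,"y":0,"z":0,"spin":0,"fingers":1}]' 
python3 -m pendant '[{"x":0,"y":0,"z":0,"spin":0,"fingers":0},{"x":0,"y":0,"z":0,"spin":0,"fingers":-0.5},{"x":0,"y":0,"z":0,"spin":0,"fingers":-1},{"x":0,"y":0,"z":0,"spin":0,"fingers":-1},{"x":0,"y":0,"z":0,"spin":0,"fingers":-1},{"x":0,"y":0,"z":0,"spin":0,"fingers":-1},{"x":0,"y":0,"z":-3,"spin":0,"fingers":-1},{"x":0,"y":0,"z":-5,"spin":0,"fingers":-1},{"x":0,"y":0,"z":-5,"spin":0,"fingers":-1},{"x":0,"y":0,"z":-5,"spin":0,"fingers":-1},{"x":0,"y":0,"z":0,"spin":0,"fingers":-1}]' 
python3 -m pendant '[{"x":0,"y":-5,"z":0,"spin":0,"fingers":-1},{"x":0,"y":-6,"z":0,"spin":0,"fingers":-1},{"x":0,"y":-6,"z":0,"spin":0,"fingers":-1},{"x":0,"y":-6,"z":0,"spin":0,"fingers":-1},{"x":0,"y":-6,"z":0,"spin":0,"fingers":-1},{"x":0,"y":-6,"z":0,"spin":0,"fingers":-1},{"x":0,"y":-6,"z":0,"spin":0,"fingers":-1},{"x":0,"y":-6,"z":0,"spin":0,"fingers":-1},{"x":0,"y":-6,"z":0,"spin":0,"fingers":-1},{"x":0,"y":-6,"z":0,"spin":0,"fingers":-1},{"x":0,"y":0,"z":0,"spin":0,"fingers":-1},{"x":0,"y":0,"z":0,"spin":0,"fingers":-1}]'
cat > chk.py <<'E'
from h import *
th=.104;ex=np.array([np.cos(th),np.sin(th)]);ey=np.array([-ex[1],ex[0]])
for n in ["top","scene"]:
    c=env.capture(n);P,ok=cloud(c)
    if n=="scene": cv2.imwrite('pics/s4.png',cv2.resize(c['frame'][100:280,120:440,::-1],None,fx=2.4,fy=2.4))
    else: cv2.imwrite('pics/t4.png',cv2.resize(c['frame'][120:290,140:500,::-1],None,fx=2.2,fy=2.2))
    g=c["frame"].min(2)
    R=ok&(abs(P[...,0]-.462)<.075)&(abs(P[...,1]+.16)<.105)&(P[...,2]<.02)
    M=(R&(g>(99 if n=="top" else 140))).astype(np.uint8)
    k,L,st,_=cv2.connectedComponentsWithStats(M); M=L==1+np.argmax(st[1:,4])
    v,u=np.nonzero(M);K=np.array(c["camera_matrix"]);Rm=np.array(c["R"]);o=-Rm.T@np.array(c["t"])
    d=(np.linalg.inv(K)@np.stack([u,v,0*u+1])).T@Rm
    X=o+d*((.008-o[2])/d[:,2])[:,None]
    r=cv2.minAreaRect((X[:,:2]*1000).astype(np.float32));print(n,"tile",r)
    T=np.array([.464,-.158])
    for l,X,z0,rr in [("d",(.557,-.199),.07,.024),("b",(.5515,-.149),.07,.024),("a",(.546,-.099),.07,.024),("sticks",(.449,-.017),.034,.055),("pot",(.4775,-.287),.058,.04),("ahg",(.497,-.386),.07,.024),("jar",(.644,.322),.06,.04),("samples",(.433,.134),.025,.08)]:
        M=ok&(abs(P[...,0]-X[0])<rr)&(abs(P[...,1]-X[1])<rr)&(P[...,2]>z0)&(P[...,2]<(.042 if l=="samples" else .09));q=P[M]
        rc=cv2.minAreaRect((q[:,:2]*1000).astype(np.float32)); ce=np.array(rc[0])/1000
        print(l,np.round(ce,4),"in tile",np.round([(ce-T)@ex,(ce-T)@ey],3),"size",np.round(rc[1],0),"ang",round(rc[2]),"z",q[:,2].min().round(3),np.percentile(q[:,2],95).round(3))
E
python3 chk.py; python3 -c "
from h import *
print(env.sense())"
```

```text
time: 30.25
tcp_pos: [0.4787, -0.2871, 0.1981]
eef_rot: [3.136, 0.164, 0.002]
wrist_force: [1.0, -0.6, 0.4]
opening: 0.615
time: 31.62
tcp_pos: [0.4789, -0.2875, 0.3809]
eef_rot: [3.133, 0.163, 0.008]
wrist_force: [-0.2, 0.3, -1.0]
opening: 0.998
time: 33.12
tcp_pos: [0.4167, 0.2994, 0.3764]
eef_rot: [3.136, 0.164, -0.002]
wrist_force: [-0.3, -0.7, 0.3]
opening: 0.998
top tile ((463.61712646484375, -157.57717895507812), (96.4681625366211, 145.9207305908203), 5.947408676147461)
d [ 0.5569 -0.199 ] in tile [ 0.088 -0.05 ] size [14. 13.] ang 54 z 0.071 0.081
b [ 0.5506 -0.1486] in tile [0.087 0.   ] size [15. 12.] ang 87 z 0.07 0.081
a [ 0.5463 -0.0997] in tile [0.088 0.049] size [13. 12.] ang 3 z 0.071 0.081
sticks [ 0.4492 -0.0165] in tile [-0.     0.142] size [42. 80.] ang 6 z 0.034 0.043
pot [ 0.4769 -0.2862] in tile [-0.001 -0.129] size [51. 51.] ang 1 z 0.058 0.068
ahg [ 0.4955 -0.3858] in tile [ 0.008 -0.23 ] size [14. 12.] ang 16 z 0.07 0.081
jar [0.6452 0.3238] in tile [0.23 0.46] size [53. 52.] ang 47 z 0.06 0.071
samples [0.4381 0.134 ] in tile [0.005 0.293] size [110.  71.] 
[... 731 characters left out ...]
2] size [112.  71.] ang 6 z 0.025 0.038
{'time': 33.225, 'joint_positions': array([ 5.04939966e-01,  3.69852192e-01,  1.65428165e+00, -1.82117413e-04,
        1.11844978e+00,  4.02146912e-01]), 'dq': array([-0.00838086, -0.00489379, -0.0046819 ,  0.00184781,  0.00183009,
        0.00414293]), 'effort': array([ 1.47410508e+00, -7.07306457e+01, -3.33573246e+01,  5.01411804e-02,
       -1.13910178e-02, -5.21504815e-03]), 'tcp_pos': array([0.41710147, 0.29861438, 0.37679893]), 'eef_rot': array([ 3.13685682e+00,  1.61490964e-01, -1.28629142e-03]), 'wrist_force': array([ 0.61813643, -0.35350902,  0.02887048]), 'torque': array([ 0.00389592, -0.01511399,  0.0113498 ]), 'opening': 0.9982653588308686}
```

View pics/t4.png

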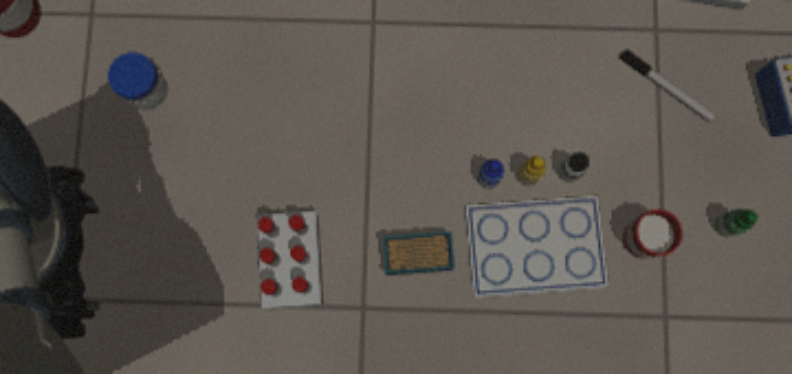

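View pics/s4.png

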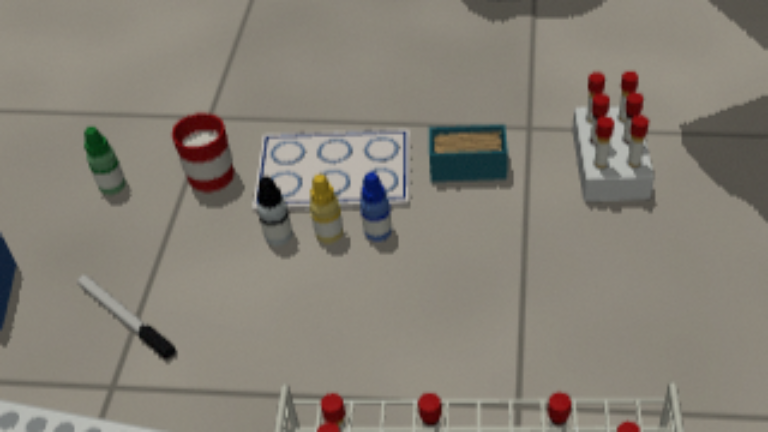

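The pictures and the measurements agree. In the top view, blue (490,172), yellow (533,168) and black (575,163) stand behind the left, middle and right columns. The tray is at (418,253) on the samples' side, the pot at (655,233) on the other, and the gripper is clear.

```bash
python3 -c "
from plant import env
print(env.close_job())"
```

```text
the job is handed in; nothing more can be done
None
```

The bench is set out and the job was handed in at about 33 s of the 109 s allowed; no verdict comes back, so this rests on my own last checks.

The final look with both cameras gave these positions in the tile's frame:

| Thing | x (mm) | y (mm) | Required |
|---|---|---|---|
| Blue-capped bottle | 88 to 91 | +48 to +49 | x 66 to 115, y 37 to 63 |
| Yellow-capped bottle | 87 to 90 | −1 to 0 | x 66 to 115, y −13 to 13 |
| Black-capped bottle | 88 to 90 | −51 to −50 | x 66 to 115, y −63 to −37 |
| Tray of sticks (left, samples' side) | 0 | +142 | x −35 to 35, y 98 to 180 |
| Discard pot (right, away from samples) | −1 to +1 | −130 to −129 | x −35 to 35, y −160 to −102 |

- **Standing:** all five stand upright at their normal heights. They were set down at bench height before release.
- **Left in place:** the tile, samples and green-capped bottle measured within about 2 mm of where they started. The swab jar matches its first estimate to about 4 mm. The pen I checked only by eye; it looks unmoved.
- **Robot:** the gripper is open and well clear, with no contact force on the wrist.
- **Disagreements:** the two cameras differ by about 3 mm in x on the bottles, well inside the limits. The first move call was refused because its rows left out some keys, and nothing moved then.

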